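# Index the mitre fence one hole over

## Task

Set the mitre fence one hole over: hook a fingertip under the pull ring of the sprung index pin, lift the pin out of its hole, swing the arm to the very next hole on the side where the wooden billet lies (no further, and not the other way), and let the ring go so that the pin drops fully home in that hole. Nothing is to be gripped: pull the ring gently with the fingertips only, and leave the billet, the pot and the sanding block where they are. Finish with the hand clear.

Things in the scene. Friction and masses are not known exactly. Their poses are not given: they have to be found in the camera images.
- index_jig: Mitre jig fixed to the bench: grey plate 260 x 230 x 20 mm (x, y, z) with five 13 mm holes on an arc of radius 180 mm round the arm's pivot, 15 degrees (0.262 rad, 47 mm) apart. Origin: centre of its underside; z up, x (about to the robot's left) from the nose of the arm at 0 to its pivot, y about towards the robot. Pivot at x = +80 mm, middle hole at x = -100 mm, both at y = 0.
- pivot (a point): The swing arm's vertical hinge axis (a bolt), 40 mm above the bench. The steel arm is 36 mm wide, its top 30 mm above the bench, and reaches 203 mm from here to its nose, roughly to the robot's right. Just beyond the pivot it carries a wooden fence 200 x 18 mm, top 56 mm above the bench. Axes turn with the arm: x from the arm's nose to the pivot, z up.
- swing_arm (a joint): Angle of the arm, rad: 0 in the middle hole, where it starts; positive with nose and ring swung to the jig's +y side (towards the robot; clockwise from above). Holes at -0.524, -0.262, 0, 0.262, 0.524; end stops at +-0.56. Pin in a hole: about +-0.008 of play. Pin lifted: it turns against a slight friction (about 1 N at the ring) and stays where it is left.
- pull_ring (a point): Centre of the steel pull ring on the index pin, near the arm's nose: 8 mm round bar, inside diameter 56 mm, rigid with the pin. Pin down, it is 88 mm above the bench, and always 157 mm from the pivot axis (the pin itself 180 mm). Axes turn with the arm: x level from the nose to the pivot, z up. The dark pin housing below is 29 mm across, its top 53 mm above the bench.
- ring_top (a point): Middle of the bar at the ring's highest point, 32 mm from the ring's centre, 110 mm above the bench with the pin down. The ring leans 45 degrees: its lowest point sits on the pin, its top leans towards the pivot. So a finger that comes from beyond the arm's nose (the right), pointing 45 degrees down towards the pivot, passes square through it and lifts it by this bar. Axes as pull_ring.
- index_pin (a joint): Height of the sprung index pin, m: 0 fully home in a hole; clear of the plate above 0.011, where it also rests on the plate between holes; stops at 0.022. The spring pulls down with about 5 N at 0, 7.5 N at the top; ring and pin rise straight up together. Let down over a hole it drops in; resting on the plate, it can be swung on until it drops into a hole.
- billet: Loose split billet of pale wood, 200 x 55 x 34 mm, lying beside the jig, either on the robot's side of it or on its far side, about 0.17 m from the jig's middle: it tells which way to swing the arm. Origin: centre of its underside; x along its length. To be left alone.
- wax_pot: Loose low round pot with a lid, 69 mm across, 41 mm high, standing beside the jig on the side opposite the billet. Origin: centre of its underside. To be left alone.
- sand_block: Loose cork sanding block, 104 x 59 x 30 mm, on the bench to the right of the jig. Origin: centre of its underside. To be left alone. (Away from the work, a fixed lamp stands at the left front edge of the bench, at about x = 0.2 to 0.34 m, y = 0.48 to 0.57 m from the robot, up to 0.85 m high: keep the arm clear of it.)

How it is judged (in metres and radians):
On the way, in this order (a step that is already met when the one before it is completed fails the run):
1. the pin is lifted clear of the middle hole (by more than 11.5 mm) (value of joint index_pin above 0.0115 m and value of joint swing_arm between -0.1 and 0.1 rad), for 0.05 s.
2. the pin has dropped home in the next hole on the billet's side (((y of billet in the frame of index_jig above 0 m and value of joint swing_arm between 0.2318 and 0.2918 rad) or (y of billet in the frame of index_jig below 0 m and value of joint swing_arm between -0.2918 and -0.2318 rad)) and value of joint index_pin below 0.002 m), for 0.2 s.
At the end, for the whole second after the job is handed in: The arm stands at rest in the next hole on the billet's side (0.262 rad from the middle hole, within 0.03), the pin is fully home (within 2 mm), and the billet, pot and sanding block lie still where they were (within 10 mm) (all of step 2 and value of joint index_pin above -0.002 m and velocity of joint swing_arm between -0.03 and 0.03 rad/s and linear speed of each of billet, wax_pot, sand_block below 0.02 m/s); the robot touches nothing.
It fails at once if the arm is swung past the next hole (more than 0.40 rad from the middle) (value of joint swing_arm above 0.4 rad or value of joint swing_arm below -0.4 rad).
It fails at once if the arm is swung to the side away from the billet (more than 0.13 rad) ((y of billet in the frame of index_jig above 0 m and value of joint swing_arm below -0.13 rad) or (y of billet in the frame of index_jig below 0 m and value of joint swing_arm above 0.13 rad)).
It fails at once if the ring is gripped or forced (fingers on the ring and pin with more than 30 N) (contact force between the fingers and index_pin above 30 N).
It fails at once if the billet, pot or sanding block is moved more than 10 mm or lifted (distance of any of billet, wax_pot, sand_block from where it was at the start of the episode above 0.01 m).
It also fails if it takes over 51 s, if anything falls off the work surface, if the arm or the gripper's body presses on something with over 40 N, if the wrist force passes 120 N, or if a joint passes its speed limit or range.

## Robot

A 7-joint arm with a two-finger parallel gripper is mounted at the origin on a cart in front of the work surface, level with it; the furniture and walls round the work are solid. World frame = base frame: x ahead of the robot, y to its left, z up, the work surface at z = 0. Lengths are in mm, angles in rad, forces in N, time in s.
With the tool pointing down it reaches from about 425 to 875 mm from the base axis. Payload 4.7 kg.
Tool frame: the origin (TCP) lies on the centre line of the jaws, within the pads' length; the fingertips stand 17 mm ahead of it and the grasp point (between the pads) lies 2 mm behind it; z points along the fingers, y is the line along which they close (so a half turn about z gives the same grasp; the last joint's range is limited). The gripper opens to 85 mm and grips with 20 to 120 N. Pads are 22 mm wide; open, the fingers measure 114 mm over their backs; the gripper's body (76 mm by 85 mm) begins 54 mm behind the grasp point. The pads swing forward as they close: fully open they stand 13 mm farther back than shut.
Start: joints at [1.25, 0.321, -0.07, 1.45, 0.023, 1.371, -0.057], TCP at [213.558, -613.935, 248.349] pointing down, gripper open.
Joint ranges: [-2.86, 2.86], [-0.3, 2.09], [-1.38, 1.24], [0.06, 2.45], [-1.56, 4.7], [0.09, 2.05], [-2.69, 2.69]. Speed limits (rad/s): [2.57, 2.57, 3.14, 3.14, 3.14, 3.14, 3.14].

## Interface

Orientations are given as [roll, pitch, yaw] about the fixed x, y, z axes, in that order (R = Rz(yaw) Ry(pitch) Rx(roll)).
In Python, from bench import telemetry, viewer, workorder gives the robot as it stands.
- The arm moves only by the tool play_rows, never from a script. Its argument "motion" is text: rows parted by semicolons, each of 5 numbers parted by spaces: the shift along the tool's x, y, z each as a share of 0.075 m, from -1 to 1, then the turn about the tool's z as a share of pi rad, from -1 to 1, then the opening, from 0 (shut) to 1 (fully open). A call has 1 to 5 rows; each row shifts and turns the commanded pose from where the row before left it, along the tool's axes as they then stand; what a row does not reach is not made up. A row lasts 1/12 s, in which the tool goes at most 41.7 mm and 7.16 degrees, less where a joint would pass 70% of its speed; a pose out of reach is approached as far as the arm can. A call with a number of a shift or a turn outside -1 to 1 is refused whole. A call with a gripper value outside its range is refused whole. The fingers move at their own pace and stop on an object; "force" is the grip in N (left out, the last holds). Time passes only in rows, so rows that do not move let the fingers close. It gives the time, the measured TCP pose, the force, the opening and the grip force at its end, in the units of the state.
- telemetry.observe(): the state, without advancing time (a new reading comes with each control period).
- viewer.camera(name): name is "side" or "top" or "wrist"; returns the picture (420x560x3 uint8, red, green, blue); there is no depth.
- viewer.camera_info(name): a dict with "mtx" (3x3 intrinsics, pixels), "k1" (the pictures are not rectified: a ray, as slopes to the right and down, at radius r is drawn at 1 + k1 r^2 times it, then the intrinsics apply), "world_from_camera" (4x4, takes a point from camera to world coordinates); the wrist camera has in their place "tool_from_camera" (4x4, takes a point from camera to tool coordinates, whose origin is the TCP and whose axes are the flange's). Camera axes: x right, y up, looking along -z (the intrinsics and any distortion apply to the point x, -y, -z); pixel columns grow to the right and rows downward; lengths in mm; the calibration is good to about 2 mm. A picture is of the moment at which its call begins: read the wrist's pose just before it. camera_info takes no time and is no camera call.
- workorder.finish_job(): hands the job in; it is judged then, once.
Trained networks look in the newest picture that a camera, given by its name, has taken for a name from the list of things; names that differ only in an ending like _2 or _b are one class to them, and where a whole thing is asked for, a point or a joint stands for the part that bears it (a point fixed in the world has none). Each returns a list of dicts, best first, with "score" (0 to 1); they miss things now and then, are a little off and sometimes report something else, mostly with a low value. They report only what shows in the picture. A call takes as long as a camera call.
- viewer.outline_of(camera, query): "mask" (420x560 bool, what is visible of it) and "pixel" ([column, row] in pixels, amid what is visible of it).
The state is a dict: "clock": time; "joint_positions": joint angles; "joint_vel": joint speeds; "tau": joint torques, N m; "ee_pos": TCP position; "tcp_rot": TCP orientation; "contact_force": force on the tool from outside, world axes, zero at the start; "wrist_torque": the same for the moment, N m; "opening": opening from 0.0 (shut) to 1.0 (fully open); "finger_force": force on a finger pad.
Only numpy, scipy, OpenCV 4.12 (cv2) and the standard library are available. Lean on these libraries where they do the work, as an engineer would, in place of code of your own. Each camera call takes 0.05 s, during which the arm holds its last target. There are 200 camera calls.

## Working session

There is one attempt and no reset: what is moved stays moved. The work goes in short steps, Python scripts to look and compute and a tool call to move; the robot and the scene stay as the last step left them, time stands still between calls to the robot, and variables do not carry over. Pictures are saved under pics/ and viewed, at most 10 in all, crops included, and the job is handed in when it is done.

Besides the shell and the picture viewer there is one more tool, called after "Call:" as name(argument=value, ...) on one line, values as JSON. play_rows: Moves the arm, as the interface text tells. Its arguments: {"type":"object","properties":{"motion":{"type":"string"},"force":{"type":"number"}},"required":["motion"]}

```bash
mkdir -p pics; ls
cat > h.py <<'E'
import numpy as np, cv2
from bench import telemetry, viewer, workorder
from scipy.spatial.transform import Rotation as R
def save(n,f):
    im=viewer.camera(n); cv2.imwrite('pics/'+f,im[:,:,::-1]); return im
def cam(n):
    i=viewer.camera_info(n); return np.array(i['mtx']),i['k1'],np.array(i['world_from_camera'])
def proj(n,P):
    K,k,T=cam(n); p=np.linalg.inv(T)@np.r_[P,1]; s=np.array([p[0],-p[1]])/-p[2]
    s=s*(1+k*(s@s)); return (K@np.r_[s,1])[:2]
def ray(n,px):
    K,k,T=cam(n); d=(np.linalg.inv(K)@np.r_[px,1])[:2]; s=d.copy()
    for _ in range(30): s=d/(1+k*(s@s))
    return T[:3,3],T[:3,:3]@np.array([s[0],-s[1],-1])
def atz(n,px,z):
    o,d=ray(n,px); return o+d*(z-o[2])/d[2]
E
python3 - <<'E'
from h import *
a=save('top','top1.png');b=save('side','side1.png')
s=telemetry.observe(); print(s['clock'],s['ee_pos'],s['tcp_rot'],s['contact_force'])
for q in ['index_jig','pull_ring','billet','wax_pot','sand_block','swing_arm']:
  for c,z in (('top',30),('side',30)):
    r=viewer.outline_of(c,q)
    for x in r[:2]: print(q,c,round(x['score'],2),x['pixel'],atz(c,x['pixel'],z).round())
for c in('top','side'): print(c,cam(c))
print(viewer.camera_info('wrist'))
E
```

```text
pics
0.1 [ 213.36963563 -613.48633032  247.3164447 ] [-3.13982166e+00  1.07158882e-04  3.34829559e-01] [-1.6935433   0.23138344  0.51670176]
index_jig top 0.96 [239.0, 233.7] [ 562. -115.   30.]
index_jig side 0.64 [295.2, 272.1] [581. -63.  30.]
index_jig side 0.17 [215.4, 242.9] [ 737. -171.   30.]
pull_ring top 0.79 [278.8, 214.6] [ 614. -207.   30.]
pull_ring side 0.55 [298.6, 214.5] [ 564. -286.   30.]
billet top 0.63 [256.4, 171.9] [ 728. -147.   30.]
billet side 0.98 [218.4, 243.7] [ 731. -168.   30.]
wax_pot top 0.95 [246.1, 299.4] [ 406. -141.   30.]
wax_pot side 0.85 [379.5, 250.9] [ 413. -130.   30.]
sand_block top 0.81 [381.6, 223.8] [ 598. -452.   30.]
sand_block side 0.78 [275.6, 188.5] [ 613. -422.   30.]
swing_arm top 0.56 [211.3, 232.0] [564. -50.  30.]
swing_arm side 0.62 [299.5, 286.5] [576. -18.  30.]
top (array([[476.86173067,   0.        , 280.08207773],
       [  0.        , 476.86173067, 204.67695341],
       [  0.        ,   0.        ,   1.        ]]), -0.1364121011899949, array([[ 2.91759902e-02,  9.04761645e-01, -4.24917789e-01,
         1.53028216e+02],
 
[... 633 characters left out ...]
  8.90684410e-01,  4.54619625e-01,
         5.76283187e+02],
       [ 0.00000000e+00,  0.00000000e+00,  0.00000000e+00,
         1.00000000e+00]]))
{'mtx': array([[333.97766066,   0.        , 277.9255029 ],
       [  0.        , 333.97766066, 206.93611904],
       [  0.        ,   0.        ,   1.        ]]), 'k1': -0.07766282973827848, 'tool_from_camera': array([[ 1.61092269e-04,  9.50221464e-01,  3.11575262e-01,
         7.97464362e+01],
       [ 9.99997830e-01,  4.94071091e-04, -2.02380918e-03,
         2.26752807e-01],
       [-2.07700725e-03,  3.11574911e-01, -9.50219322e-01,
        -1.24297180e+02],
       [ 0.00000000e+00,  0.00000000e+00,  0.00000000e+00,
         1.00000000e+00]])}
```

Run:
```python
import cv2
a=cv2.imread('pics/top1.png')[130:340,130:430];b=cv2.imread('pics/side1.png')[140:350,150:450]
cv2.imwrite('pics/t2.png',cv2.resize(a,None,fx=2.6,fy=2.6,interpolation=2));cv2.imwrite('pics/s2.png',cv2.resize(b,None,fx=2.6,fy=2.6,interpolation=2))
```

```text
(no output)
```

View pics/t2.png

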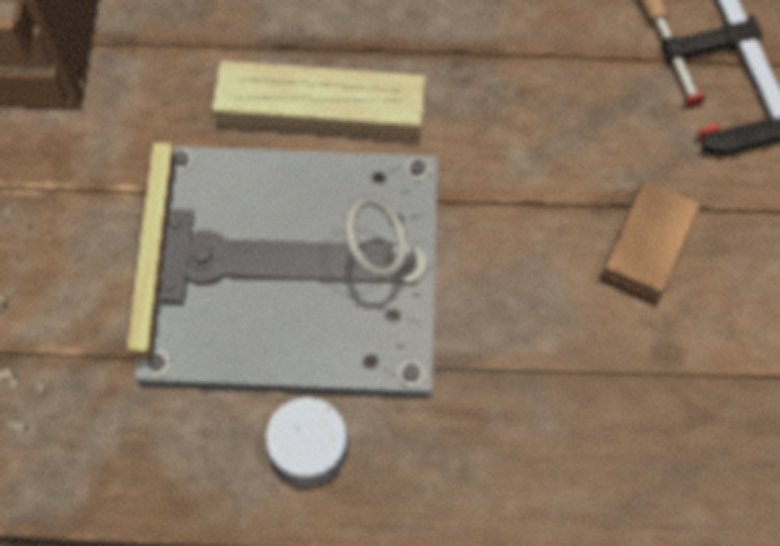

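View pics/s2.png

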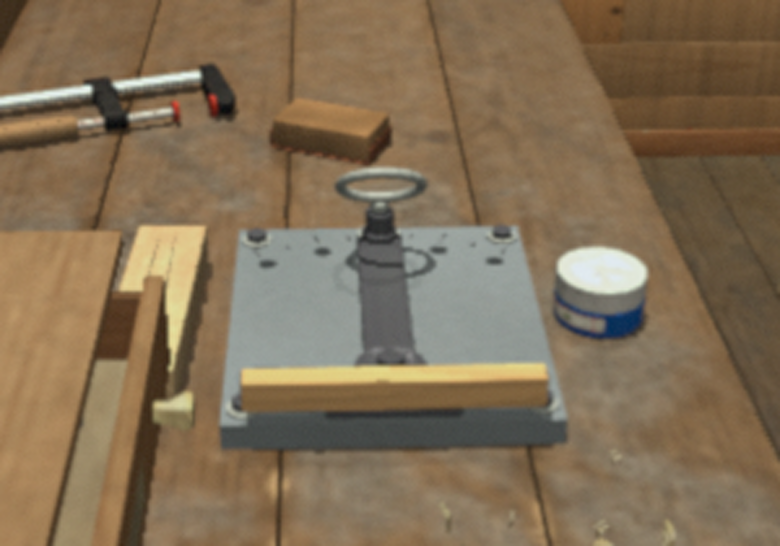

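The billet is on the far side, at crop (320,95) in the top view, and the pot is on the near side. The arm therefore has to swing away from the robot, in the negative direction. The ring centre is at about crop (378,239) in the top view and (381,186) in the side view. I'll compute positions from those and fit the visible holes.

Run:
```python
from h import *
from scipy.optimize import least_squares
t=lambda c:np.array(c)/2.6+130; s=lambda c:np.array(c)/2.6+[150,140]
print('ring',atz('top',t((378,239)),88),atz('side',s((381.5,186)),88))
print('pivot',atz('top',t((203,250)),40))
# jig-frame points: holes, ring centre, bolt
def hole(a): return [80-180*np.cos(a),180*np.sin(a),20]
obs=[('top',t((378,177)),hole(-.524)),('top',t((393,315)),hole(.262)),('top',t((370,361)),hole(.524)),
('side',s((267,264)),hole(-.524)),('side',s((322,252)),hole(-.262)),('side',s((438,250)),hole(.262)),('side',s((494,261)),hole(.524)),
('top',t((378,239)),[-77,0,88]),('side',s((381.5,186)),[-77,0,88])]
def pt(v,p): return (R.from_euler('z',v[2]).apply(p)+[v[0],v[1],0])
f=lambda v:np.concatenate([proj(c,pt(v,p))-px for c,px,p in obs])
r=least_squares(f,[575,-110,1.57]); v=r.x
print(v,r.fun.reshape(-1,2).round(1).tolist())
for n,p in dict(piv=[80,0,40],ring=[-77,0,88],top=[-54.4,0,110],pin=[-100,0,60]).items(): print(n,pt(v,p).round(1))
```

```text
ring [ 569.76391575 -199.88922698   88.        ] [ 573.01019294 -190.73695377   88.        ]
pivot [574.16408021 -42.49459655  40.        ]
[ 572.27277252 -119.16725594    1.57048306] [[-0.7, -0.2], [-0.7, -0.1], [-0.3, -0.1], [0.3, -1.1], [0.2, -1.3], [0.1, -1.2], [0.2, -1.4], [-1.6, -1.1], [0.2, -1.3]]
piv [572.3 -39.2  40. ]
ring [ 572.2 -196.2   88. ]
top [ 572.3 -173.6  110. ]
pin [ 572.2 -219.2   60. ]
```

Call:
play_rows(motion="0 0 0 0.036 0.5;0 0 0 0.036 0.5;0 0 0 0.035 0.5;0 0 0 0 0.5", force=20)

```text
clock: 1.03
ee_pos: [213.6, -613.9, 248.4]
tcp_rot: [3.141, 0.0, -0.004]
contact_force: [-0.6, 0.4, -0.7]
opening: 0.5
finger_force: 0.0
```

Call:
play_rows(motion="0.34 -0.42 0 0 0.5;0.34 -0.42 0 0 0.5;0.34 -0.42 0 0 0.5;0.34 -0.42 0 0 0.5;0.34 -0.42 0 0 0.5")

```text
clock: 1.45
ee_pos: [342.2, -455.0, 248.6]
tcp_rot: [3.141, -0.0, 0.002]
contact_force: [0.3, -0.9, 0.1]
opening: 0.499
finger_force: 0.0
```

Call:
play_rows(motion="0.34 -0.42 0 0 0.5;0.34 -0.42 0 0 0.5;0.34 -0.42 0 0 0.5;0.34 -0.42 0 0 0.5;0.34 -0.42 0 0 0.5")

```text
clock: 1.87
ee_pos: [469.9, -297.6, 248.8]
tcp_rot: [3.141, -0.001, 0.002]
contact_force: [0.5, -0.6, 0.4]
opening: 0.499
finger_force: 0.0
```

Call:
play_rows(motion="0.34 -0.42 0 0 0.5;0.34 -0.42 0 0 0.5;0.34 -0.42 0 0 0.5;0.34 -0.42 0 0 0.5;0 0 0 0 0.5")

```text
clock: 2.28
ee_pos: [575.9, -162.8, 248.6]
tcp_rot: [-3.136, -0.004, 0.015]
contact_force: [0.3, 1.7, -0.2]
opening: 0.499
finger_force: 0.0
```

Call:
play_rows(motion="0 0 0 0 0.5;0 0 0.45 0 0.5;0 0 0.45 0 0.5;0 0 0.3 0 0.5;0 0 0 0 0.5")

```text
clock: 2.7
ee_pos: [566.8, -174.5, 152.8]
tcp_rot: [-3.14, 0.01, -0.002]
contact_force: [-0.5, 0.1, -1.4]
opening: 0.496
finger_force: 0.0
```

Run:
```python
from h import *
s=telemetry.observe(); print(s['clock'],s['ee_pos'],s['tcp_rot'],s['contact_force'],s['joint_positions'])
a=save('wrist','w3.png');b=save('side','x.png')[120:330,180:400]; c=save('top','y.png')[130:340,180:400]
b=np.hstack([b,c])
cv2.imwrite('pics/s3.png',cv2.resize(b,(796,380))[:,:,::-1])
```

```text
2.7 [ 566.76706275 -174.47396     152.80153356] [-3.13951198e+00  9.71637492e-03 -1.58765691e-03] [-0.52627624  0.0594953  -1.43017388] [ 0.59134549  0.29881038 -0.39963737  1.69675559  0.12408577  1.18106668
 -1.4131957 ]
```

View pics/w3.png

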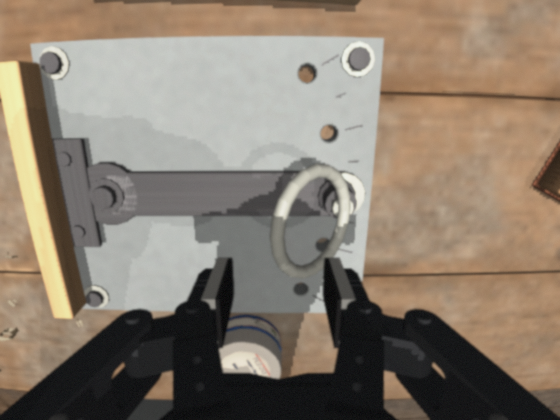

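View pics/s3.png

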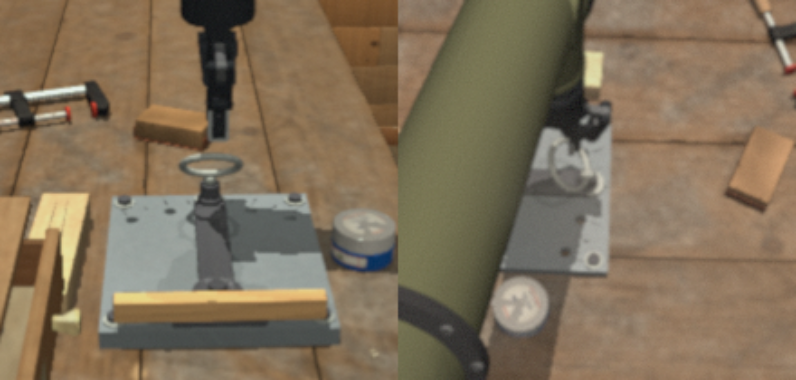

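The wrist view shows the ring's pivot-side bar at about (282,218), with the right finger's inner face at about column 325. I'll check that point against the model.

```bash
cat >> h.py <<'E'
def wT(s):
    T=np.eye(4); T[:3,:3]=R.from_euler('xyz',s['tcp_rot']).as_matrix(); T[:3,3]=s['ee_pos']; return T@np.array(viewer.camera_info('wrist')['tool_from_camera'])
def wproj(s,P):
    i=viewer.camera_info('wrist'); K,k,T=np.array(i['mtx']),i['k1'],wT(s)
    p=np.linalg.inv(T)@np.r_[P,1]; q=np.array([p[0],-p[1]])/-p[2]; q=q*(1+k*(q@q)); return (K@np.r_[q,1])[:2]
E
python3 - <<'E'
from h import *
s=telemetry.observe(); print(s['ee_pos'])
for P in ([572.2,-173.6,110],[572.2,-196.2,88],[572.2,-219,66],[544,-196,88],[600,-196,88],[572,-39,40],[572.3-180*np.sin(.262)*-1,-39-180*np.cos(.262),20]): print(P,wproj(s,P).round())
ts=s['ee_pos']; 
for dy in(-21,21):print(wproj(s,ts+[0,dy,-10]))
E
```

```text
[ 571.56502047 -174.66475508  159.80911124]
[572.2, -173.6, 110] [275. 244.]
[572.2, -196.2, 88] [311. 230.]
[572.2, -219, 66] [340. 218.]
[544, -196, 88] [309. 269.]
[600, -196, 88] [312. 187.]
[572, -39, 40] [104. 207.]
[np.float64(618.9223069518149), np.float64(-212.85729922695435), 20] [325. 142.]
[322.48839828 281.16143188]
[230.97821078 281.43844155]
```

Call:
play_rows(motion="0 -0.05 0.2 0 0.5;0 0 0.2 0 0.5;0 0 0.2 0 0.5;0 0 0.15 0 0.5;0 0 0 0 0.5")

```text
clock: 3.27
ee_pos: [570.7, -170.0, 101.5]
tcp_rot: [-3.142, 0.001, -0.001]
contact_force: [-1.0, -0.0, -0.0]
opening: 0.497
finger_force: 0.0
```

Call:
play_rows(motion="0 0 0 0 0.5;0 0 0 0 0.5;0 0 0 0 0.5")

```text
clock: 3.52
ee_pos: [572.1, -170.0, 103.6]
tcp_rot: [3.141, -0.002, -0.001]
contact_force: [-0.2, 0.3, 0.1]
opening: 0.497
finger_force: 0.0
```

Run:
```python
from h import *
s=telemetry.observe(); print(s['clock'],s['ee_pos'],s['tcp_rot'],s['contact_force'])
a=save('wrist','x1.png')[120:400,130:430];b=save('side','x2.png')[160:300,230:370]
cv2.imwrite('pics/s4.png',np.hstack([cv2.resize(a,(428,400)),cv2.resize(b,(370,400))])[:,:,::-1])
```

```text
3.5167 [ 572.13046606 -169.98341357  103.5629798 ] [ 3.14068845e+00 -2.31372913e-03 -1.35417115e-03] [-0.16169857  0.3359468   0.13418055]
```

View pics/s4.png

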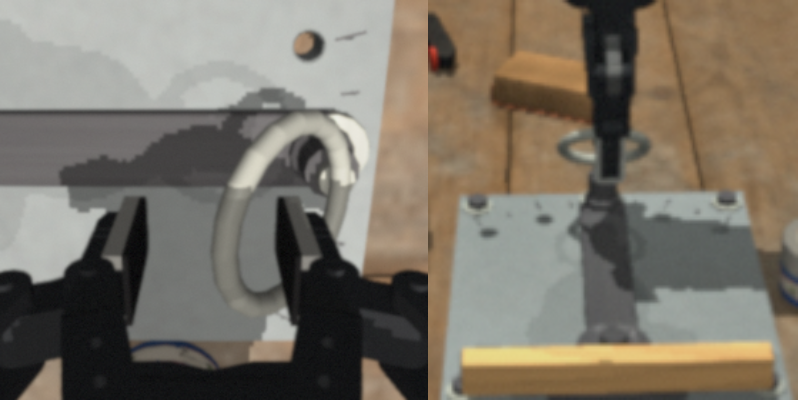

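The right finger is inside the ring and the left finger is outside it. Next I'll press the pad's inner face radially against the top bar, in small steps.

Call:
play_rows(motion="0 -0.05 0 0 0.5;0 -0.05 0 0 0.5;0 -0.02 0 0 0.5;0 0 0 0 0.5;0 0 0 0 0.5")

```text
clock: 4.03
ee_pos: [571.2, -160.3, 102.1]
tcp_rot: [3.141, 0.0, -0.001]
contact_force: [-0.4, 0.5, -0.4]
opening: 0.498
finger_force: 0.0
```

Call:
play_rows(motion="0 -0.02 0 0 0.5;0 0 0 0 0.5;0 0 0 0 0.5")

```text
clock: 4.28
ee_pos: [571.2, -159.2, 102.0]
tcp_rot: [3.141, 0.0, -0.001]
contact_force: [-0.6, -0.6, 0.2]
opening: 0.498
finger_force: 0.0
```

Call:
play_rows(motion="0 -0.02 0 0 0.5;0 0 0 0 0.5;0 0 0 0 0.5")

```text
clock: 4.53
ee_pos: [571.1, -158.4, 102.1]
tcp_rot: [3.141, -0.0, -0.002]
contact_force: [-0.2, -1.0, -0.5]
opening: 0.498
finger_force: 0.9
```

Call:
play_rows(motion="0 -0.02 0 0 0.5;0 0 0 0 0.5;0 0 0 0 0.5")

```text
clock: 4.78
ee_pos: [571.0, -158.0, 102.0]
tcp_rot: [3.139, -0.0, -0.002]
contact_force: [-0.0, -4.9, -1.4]
opening: 0.498
finger_force: 2.5
```

Call:
play_rows(motion="0 -0.02 0 0 0.5;0 0 0 0 0.5;0 0 0 0 0.5")

```text
clock: 5.03
ee_pos: [571.0, -157.8, 102.1]
tcp_rot: [3.138, -0.0, -0.003]
contact_force: [0.2, -7.6, -2.1]
opening: 0.504
finger_force: 3.6
```

Call:
play_rows(motion="0 -0.02 0 0 0.5;0 -0.02 0 0 0.5;0 0 0 0 0.5;0 0 0 0 0.5")

```text
clock: 5.37
ee_pos: [570.6, -157.3, 101.9]
tcp_rot: [3.135, 0.0, -0.005]
contact_force: [-0.1, -12.0, -3.3]
opening: 0.498
finger_force: 5.5
```

Call:
play_rows(motion="0 -0.02 0 0 0.5;0 0 0 0 0.5;0 0 0 0 0.5")

```text
clock: 5.62
ee_pos: [570.3, -157.1, 101.9]
tcp_rot: [3.134, 0.0, -0.006]
contact_force: [-0.3, -13.3, -4.1]
opening: 0.499
finger_force: 6.5
```

Call:
play_rows(motion="0 -0.02 -0.02 0 0.5;0 0 -0.02 0 0.5;0 0 0 0 0.5;0 0 0 0 0.5")

```text
clock: 5.95
ee_pos: [569.6, -156.8, 104.4]
tcp_rot: [3.133, 0.001, -0.007]
contact_force: [-0.2, -16.1, -4.2]
opening: 0.504
finger_force: 7.5
```

Call:
play_rows(motion="0 -0.01 -0.02 0 0.5;0 0 -0.02 0 0.5;0 0 0 0 0.5;0 0 0 0 0.5")

```text
clock: 6.28
ee_pos: [569.4, -156.7, 107.2]
tcp_rot: [3.132, 0.002, -0.007]
contact_force: [-0.7, -17.2, -5.6]
opening: 0.507
finger_force: 8.0
```

Run:
```python
from h import *
s=telemetry.observe(); print(s['ee_pos'],s['contact_force'])
a=cv2.imread('pics/x2.png')[:,:,::-1] if 0 else None
p=cv2.imread('pics/x2.png'); p=p
q=save('side','x5.png')[:,:,::-1]
A=p if p.shape[0]<420 else p[160:300,230:370]
B=q[160:300,230:370]
# shift of left part of ring (cols 45..58 in crop) and right part, by vertical correlation
for c0,c1 in((46,56),(66,80)):
    t=A[38:66,c0:c1] if False else A[42:62,c0:c1]
    r=cv2.matchTemplate(B[22:82,c0-2:c1+2].copy(),t.copy(),cv2.TM_CCOEFF_NORMED); print(cv2.minMaxLoc(r)[1:4:2], 'expect row 20 if unmoved')
print(proj('side',[572,-196,88])-proj('side',[572,-196,98]))
```

```text
[ 569.3613363  -156.67311362  107.23536497] [ -0.73648726 -17.21249821  -5.58032514]
(0.7964523434638977, (3, 18)) expect row 20 if unmoved
(0.9393801093101501, (4, 20)) expect row 20 if unmoved
[-0.04383262  4.43566138]
```

Call:
play_rows(motion="0 -0.02 -0.02 0 0.5;0 -0.01 -0.02 0 0.5;0 0 -0.02 0 0.5;0 0 0 0 0.5")

```text
clock: 6.67
ee_pos: [569.0, -156.4, 111.8]
tcp_rot: [3.13, 0.002, -0.008]
contact_force: [-0.3, -20.0, -7.0]
opening: 0.503
finger_force: 9.4
```

Call:
play_rows(motion="0 -0.02 -0.02 0 0.5;0 0 -0.03 0 0.5;0 0 -0.03 0 0.5;0 0 0 0 0.5")

```text
clock: 7.0
ee_pos: [568.6, -156.2, 117.7]
tcp_rot: [3.128, 0.003, -0.009]
contact_force: [-2.1, -22.2, -7.0]
opening: 0.5
finger_force: 10.4
```

Run:
```python
from h import *
s=telemetry.observe(); print(s['ee_pos'],s['contact_force'])
p=cv2.imread('pics/x2.png')
q=save('side','x6.png')[:,:,::-1]
A=p[160:300,230:370];B=q[160:300,230:370]
cv2.imwrite('pics/s6.png',np.hstack([cv2.resize(A,(398,398)),cv2.resize(B,(398,398))]))
```

```text
[ 568.63652385 -156.20867564  117.71277114] [ -2.09631915 -22.15792793  -7.00174718]
```

View pics/s6.png

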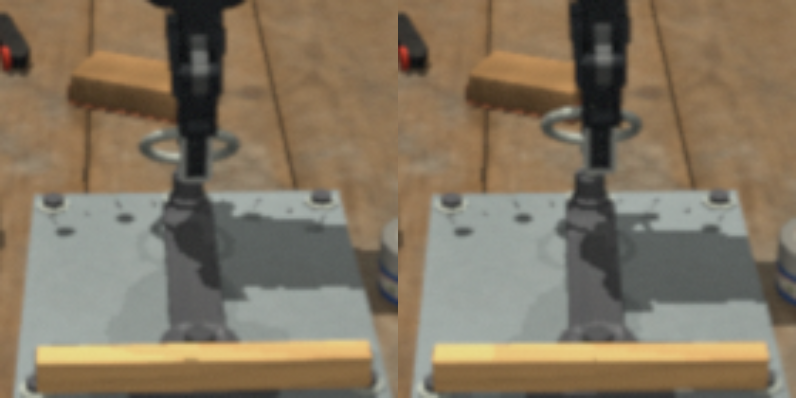

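The ring moved up about 7.4 px, which is about 16 mm, so the pin is clear of the hole. Next I'll swing towards +x past the edge of the hole.

Call:
play_rows(motion="0.05 0 0 0 0.5;0.05 0 0 0 0.5;0.05 0 0 0 0.5;0.05 0 0 0 0.5;0 0 0 0 0.5")

```text
clock: 7.47
ee_pos: [584.0, -157.0, 117.1]
tcp_rot: [3.128, 0.003, -0.01]
contact_force: [-0.5, -22.8, -6.4]
opening: 0.497
finger_force: 10.3
```

Run:
```python
from h import *
s=telemetry.observe(); print(s['ee_pos'],s['contact_force'])
q=save('side','x7.png')[:,:,::-1]
a=save('wrist','x8.png')[120:400,130:430,::-1]
cv2.imwrite('pics/s7.png',np.hstack([cv2.resize(q[160:300,230:370],(398,398)),cv2.resize(a,(400,398))]))
```

```text
[ 583.9581374  -156.95441939  117.14182629] [ -0.53533047 -22.80359975  -6.38824889]
```

View pics/s7.png

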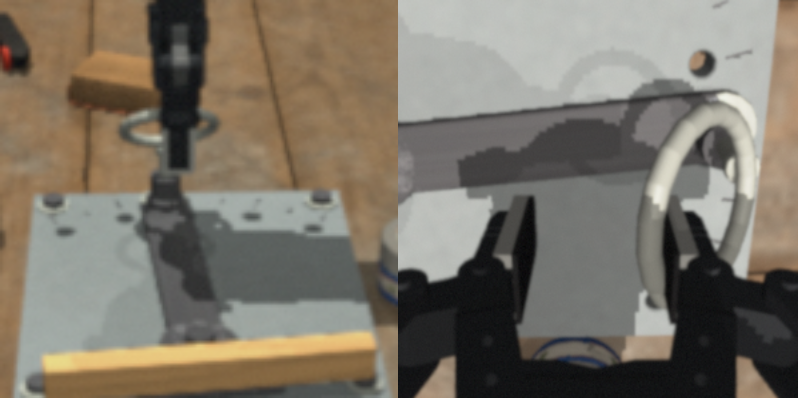

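Call:
play_rows(motion="0 0.04 0.02 0 0.5;0 0.04 0.02 0 0.5;0 0.05 0.02 0 0.5;0 0.05 0 0 0.5;0 0 0 0 0.5")

```text
clock: 7.98
ee_pos: [586.0, -158.0, 113.9]
tcp_rot: [-3.141, 0.0, -0.002]
contact_force: [0.4, -2.4, -1.7]
opening: 0.499
finger_force: 1.4
```

Call:
play_rows(motion="0.06 0 0 0 0.5;0.06 0 0 0 0.5;0 0 0 0 0.5;0 0 0 0 0.5")

```text
clock: 8.32
ee_pos: [595.2, -157.5, 113.9]
tcp_rot: [3.141, 0.001, -0.001]
contact_force: [-2.8, -2.9, 0.4]
opening: 0.499
finger_force: 1.8
```

Call:
play_rows(motion="0.04 0 0 0 0.5;0 0 0 0 0.5;0 0 0 0 0.5")

```text
clock: 8.57
ee_pos: [597.8, -157.8, 113.8]
tcp_rot: [3.141, 0.001, -0.001]
contact_force: [-3.1, -2.9, -0.1]
opening: 0.495
finger_force: 2.1
```

Call:
play_rows(motion="0.03 0.02 0 0 0.5;0 0 0 0 0.5;0 0 0 0 0.5")

```text
clock: 8.82
ee_pos: [600.1, -159.0, 113.8]
tcp_rot: [-3.141, 0.001, -0.001]
contact_force: [-4.3, -2.4, 0.2]
opening: 0.498
finger_force: 2.0
```

Run:
```python
from h import *
s=telemetry.observe(); print(s['ee_pos'],s['contact_force'])
q=save('side','x9.png')[:,:,::-1]
a=save('wrist','x10.png')[120:400,130:430,::-1]
cv2.imwrite('pics/s8.png',np.hstack([cv2.resize(q[160:300,230:370],(398,398)),cv2.resize(a,(400,398))]))
```

```text
[ 600.05660719 -158.98447533  113.791344  ] [-4.2809434  -2.36661476  0.19653325]
```

View pics/s8.png

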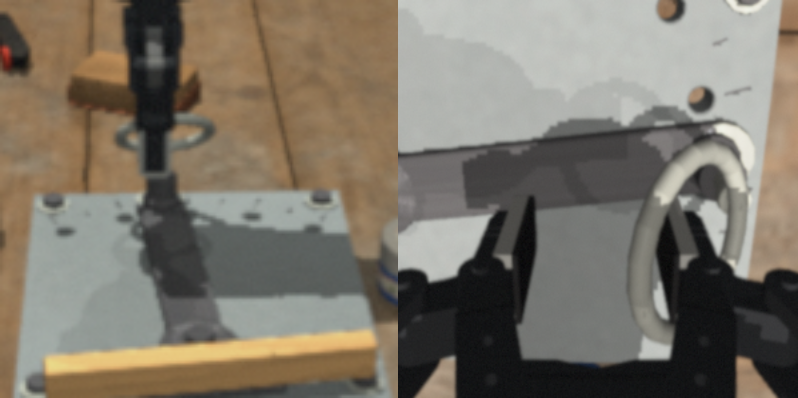

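Call:
play_rows(motion="0.03 0 0 0 0.5;0 0 0 0 0.5;0 0 0 0 0.5")

```text
clock: 9.17
ee_pos: [602.5, -159.1, 113.9]
tcp_rot: [-3.142, 0.0, -0.001]
contact_force: [-4.3, -2.2, -1.1]
opening: 0.5
finger_force: 2.0
```

Call:
play_rows(motion="0.03 0 0 0 0.5;0 0 0 0 0.5;0 0 0 0 0.5")

```text
clock: 9.42
ee_pos: [605.1, -158.9, 114.0]
tcp_rot: [-3.141, -0.0, -0.001]
contact_force: [-1.9, -1.9, -1.7]
opening: 0.497
finger_force: 1.7
```

Call:
play_rows(motion="0.03 0 0 0 0.5;0 0 0 0 0.5;0 0 0 0 0.5")

```text
clock: 9.67
ee_pos: [607.4, -158.9, 114.1]
tcp_rot: [-3.141, -0.0, -0.001]
contact_force: [-3.8, -1.9, -2.0]
opening: 0.501
finger_force: 1.6
```

Call:
play_rows(motion="0.03 0 0 0 0.5;0 0 0 0 0.5;0.03 0 0 0 0.5;0 0 0 0 0.5")

```text
clock: 10.0
ee_pos: [612.1, -159.0, 114.1]
tcp_rot: [-3.141, -0.001, -0.001]
contact_force: [-3.4, -1.0, -1.3]
opening: 0.501
finger_force: 1.4
```

```bash
cat >> h.py <<'E'
def ang(obs):
    # fit swing angle and pin lift to ring mask bounds in side view
    from scipy.optimize import least_squares
    def ring(th,h):
        p=np.linspace(0,2*np.pi,73); u=32*np.cos(p); w=32*np.sin(p)
        X=np.stack([157-u*.7071,w,88+h+u*.7071],1)
        X=np.stack([572.3+X[:,0]*np.sin(th)+X[:,1]*np.cos(th),-39.2-X[:,0]*np.cos(th)+X[:,1]*np.sin(th),X[:,2]],1)
        return X
    def box(v):
        q=np.array([proj('side',x) for x in ring(*v)]); return np.r_[q[:,0].min(),q[:,0].max(),q[:,1].min()]
    return box
E
python3 - <<'E'
from h import *
s=telemetry.observe(); print(s['clock'],s['ee_pos'],s['contact_force'])
save('side','z1.png')
box=ang(0)
r=viewer.outline_of('side','pull_ring')
for x in r[:2]:
    ys,xs=np.nonzero(x['mask']); print(x['score'],xs.min()+2,xs.max()-2,ys.min()+2)
for th in(0,.1,.15,.2,.262,.3): print(th,box((th,.0)).round(1),box((th,11)).round(1))
E
```

```text
10.0 [ 612.09622183 -158.99847326  114.11693545] [-3.38044049 -0.96514897 -1.27345198]
0.71 268 298 202
0 [281.  312.9 205.4] [281.  313.  200.3]
0.1 [273.2 305.  205.5] [273.2 305.1 200.5]
0.15 [269.4 301.1 205.7] [269.3 301.2 200.6]
0.2 [265.6 297.2 205.9] [265.5 297.3 200.9]
0.262 [261.  292.4 206.3] [260.8 292.4 201.2]
0.3 [258.1 289.5 206.5] [258.  289.5 201.5]
```

Call:
play_rows(motion="0.03 0 0 0 0.5;0 0 0 0 0.5;0.03 0 0 0 0.5;0 0 0 0 0.5")

```text
clock: 10.43
ee_pos: [616.2, -159.1, 114.0]
tcp_rot: [-3.142, 0.0, -0.001]
contact_force: [-4.1, -1.2, 0.4]
opening: 0.499
finger_force: 1.7
```

Call:
play_rows(motion="0.02 0 0 0 0.5;0 0 0 0 0.5;0.02 0 0 0 0.5;0 0 0 0 0.5;0 0 0 0 0.5")

```text
clock: 10.85
ee_pos: [619.3, -159.1, 114.0]
tcp_rot: [-3.141, -0.0, -0.001]
contact_force: [-4.2, -1.1, -0.5]
opening: 0.502
finger_force: 1.7
```

Call:
play_rows(motion="0.02 0 0 0 0.5;0 0 0 0 0.5;0 0 0 0 0.5")

```text
clock: 11.1
ee_pos: [620.9, -159.0, 114.1]
tcp_rot: [-3.141, -0.0, -0.001]
contact_force: [-3.5, -0.3, -1.1]
opening: 0.504
finger_force: 1.7
```

Call:
play_rows(motion="0.02 0 0 0 0.5;0 0 0 0 0.5;0 0 0 0 0.5")

```text
clock: 11.35
ee_pos: [624.1, -158.6, 115.0]
tcp_rot: [-3.141, -0.004, -0.0]
contact_force: [0.6, 0.3, -0.5]
opening: 0.498
finger_force: 0.0
```

Run:
```python
from h import *
s=telemetry.observe(); print(s['clock'],s['ee_pos'],s['contact_force'])
save('side','z2.png')
for x in viewer.outline_of('side','pull_ring')[:2]:
    ys,xs=np.nonzero(x['mask']); print(x['score'],xs.min()+2,xs.max()-2,ys.min()+2)
```

```text
11.35 [ 624.06913372 -158.61130908  114.96694016] [ 0.63241971  0.25146277 -0.47179409]
0.58 262 292 207
```

The ring is now at the 0.262 rad position and at the pin-home height, with no contact force. I'll withdraw straight up.

Call:
play_rows(motion="-0.05 0.03 0 0 0.5;0 0 -0.15 0 0.5;0 0 -0.3 0 0.5;0 0 -0.5 0 0.5;0 0 -0.5 0 0.5")

```text
clock: 11.87
ee_pos: [617.6, -161.4, 223.9]
tcp_rot: [-3.141, 0.002, -0.001]
contact_force: [0.4, 0.1, 0.3]
opening: 0.502
finger_force: 0.0
```

Call:
play_rows(motion="0 0 0 0 0.5;0 0 0 0 0.5;0 0 0 0 0.5;0 0 0 0 0.5;0 0 0 0 0.5")

```text
clock: 12.28
ee_pos: [617.5, -161.4, 221.2]
tcp_rot: [-3.141, 0.003, -0.001]
contact_force: [-0.5, 0.0, -0.1]
opening: 0.498
finger_force: 0.0
```

Run:
```python
from h import *
s=telemetry.observe(); print(s['clock'],s['ee_pos'],s['contact_force'])
q=save('side','z3.png')[:,:,::-1]
for x in viewer.outline_of('side','pull_ring')[:2]:
    ys,xs=np.nonzero(x['mask']); print(x['score'],xs.min()+2,xs.max()-2,ys.min()+2)
for n in('billet','wax_pot','sand_block'): print(n,[x['pixel'] for x in viewer.outline_of('side',n)[:1]])
cv2.imwrite('pics/s9.png',cv2.resize(q[140:350,150:450],None,fx=2.6,fy=2.6))
```

```text
12.2833 [ 617.5382479  -161.44744964  221.23626427] [-0.53618436  0.02146087 -0.14772876]
0.84 263 293 207
billet [[214.6, 245.8]]
wax_pot [[381.9, 250.8]]
sand_block [[278.7, 191.4]]
```

View pics/s9.png

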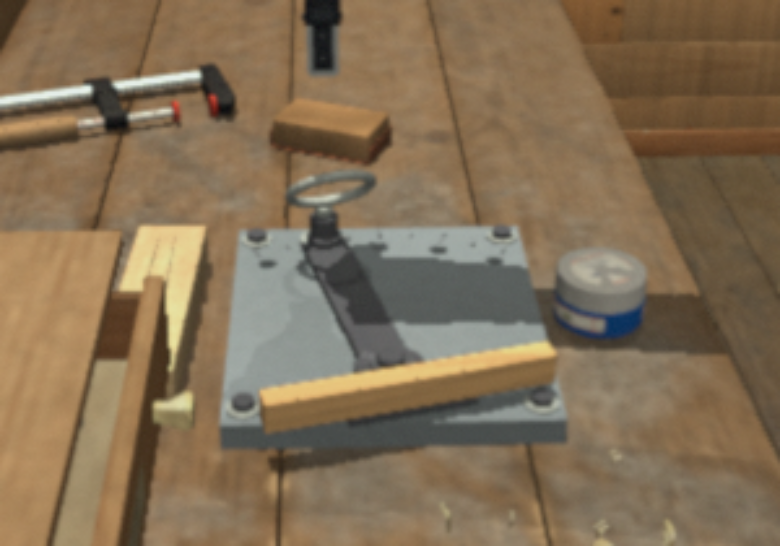

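The picture shows the pin down at about (323,230), in the next hole on the billet's side. The billet, pot and block have not moved, and the hand is clear.

```bash
python3 -c "
from bench import workorder; print(workorder.finish_job())"
```

```text
the job is handed in; nothing more can be done
None
```

I handed in the job with the pin home in the next hole on the billet's side (about -0.26 rad), the billet, pot and block where they were, and the hand clear; the hand-in returned no verdict, and because the moves can't tilt the tool to hook the ring, I lifted it by friction, pressing one fingertip against the top bar at about 23 N.

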